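# Hold a turning bolt head behind its bracket in an instrument tray

### The job

Pull the case's tray out by its handle until it is fully open. The nut runner inside it is making the whole bolt spin, so reach down into the narrow gap behind the bracket, grasp the hex bolt head between the fingers and hold it from turning. Finish while still gripping the head, with it standing still and the tray still open, and leave the other things on the bench where they are.

Things in the scene. Friction and masses are not known exactly. Their poses are not given: they have to be found in the camera images.
- cabinet: Low grey instrument case fixed to the bench, 340 mm wide (its y), 270 mm deep, 115 mm tall; its cream tray front faces the robot. Origin: on the bench under the middle of its front opening. Its x axis points into the case (away from the robot), z up; the tray slides out along -x. Place and yaw (within 0.2 rad) vary.
- tray (a joint): Opening of the tray: 0 m shut, 0.17 m at its stop (fully open); it starts 0 to 0.02 m open. It slides with about 3 to 4 N and stays where left. Inside it is 304 mm wide; its floor is 18 mm above the bench, its side walls reach 84 mm and its front panel 100 mm.
- tray_handle (a point): Middle of the tray's handle: a round level steel bar, 10 mm thick, 120 mm long along the case's y, centred 42 mm in front of the tray's front panel and 78 mm above the bench (37 mm below the case's top). Moves with the tray; axes as the case.
- bolt: Steel hex bolt head, 20 mm across flats, 23 mm across corners, 12 mm thick along its axis. Origin: its centre, 64 mm above the bench. Its x axis is the bolt's axis, parallel to the case's x; y and z turn with it. It sits in the gap behind the bracket (side away from the robot). Tray shut: hidden inside under the case's top; fully open: 92 mm in front of the case's front opening.
- bolt_turn (a joint): Turning angle of the bolt about its axis (rad), any start. The nut runner drives it all the time with about 0.1 N m, so it turns at about 0.5 rad/s until held. At 0 and every further 60 degrees two parallel flats stand upright, facing the case's two sides. A 40 to 50 N pinch from both sides stops it at any angle.
- bracket_top (a point): Middle of the rear top edge of the dark upright steel bracket, 90 mm wide and 5 mm thick, top 90 mm above the bench; clamped firmly up to 45 mm to either side of the tray's middle. Its rear face is 18 mm from the bolt head's centre, joined by a 16 mm round spacer. A grey nut runner and its socket sit on the robot's side of it.
- gap (a point): On the tray's middle line, midway across the gap between the bracket's rear face and a 4 mm aluminium partition that runs right across the tray, at the height of the partition's top (78 mm above the bench). The gap is 50 mm along the case's x, open from above and to both sides; the partition's near face is 32 mm behind the bolt head's centre.
- multimeter: Bystander, leave alone: yellow hand multimeter lying flat, 150 x 75 x 34 mm. Origin: centre of its underside.
- screwdriver: Bystander, leave alone: hand screwdriver lying on the bench. Origin: centre of its underside.
- solder_spool: Bystander, leave alone: grey spool 54 mm across, 46 mm tall, standing on top of the case. Origin: centre of its underside.
- board: Bystander, leave alone: loose green circuit board 100 x 70 mm, parts up to 18 mm tall. Origin: centre of its underside.
- flux_bottle: Bystander, leave alone: white bottle, 44 mm across, 100 mm tall, standing. Origin: centre of its underside.
- screw_bin: Bystander, leave alone: small open blue bin, 110 x 90 x 50 mm. Origin: centre of its underside.

How it is judged:
By the outcome, as a careful person would: the job done as asked, in the order asked, and still so for the second after the job is handed in, while the arm keeps its last pose, push and grip.
It also fails if it takes over 40 s, if anything falls off the work surface, if the arm or the gripper's body presses on something with over 40 N, if the wrist force passes 120 N, or if a joint passes its speed limit or range.

### The arm

A 6-joint arm with a two-finger parallel gripper is mounted at the origin on the work surface. World frame = base frame: x ahead of the robot, y to its left, z up, the work surface at z = 0. Lengths are in m, angles in rad, forces in N, time in s.
With the tool pointing down it reaches from about 0.425 to 1.125 m from the base axis. Payload 14.9 kg.
Tool frame: the origin (TCP) lies between the finger pads, 19 mm behind the fingertips; this is the grasp point; z points along the fingers, y is the line along which they close (so a half turn about z gives the same grasp; the last joint's range is limited). The gripper opens to 91 mm and grips with 3 to 60 N. Pads are 32 mm wide; open, the fingers measure 118 mm over their backs; the gripper's body (76 mm by 178 mm) begins 60 mm behind the grasp point.
Start: joints at [1.106, 0.379, 1.734, -0, 1.028, -0.033], TCP at [0.293, 0.636, 0.233] pointing down, gripper open.
Joint ranges: [-2.77, 2.77], [-0.74, 2.19], [0, 2.66], [-1.06, 4.2], [0.31, 2.87], [-3.08, 3.08]. Speed limits (rad/s): [1.89, 1.89, 2.39, 3.14, 3.14, 3.14].

### API

Orientations are given as a unit quaternion [x, y, z, w].
In Python, from rig import r gives the robot as it stands.
- The arm moves only by the shell command python3 steer.py 'ROWS' [FORCE]. ROWS is one flat JSON list of numbers that holds 1 to 5 rows one after another, with no inner brackets; each row has 5 numbers: the finger opening in m, then dx, dy, dz in m, then a turn about the tool's z in rad; each row shifts and turns the commanded pose from where the row before left it, along the tool's axes as they then stand; what a row does not reach is not made up. A row lasts 1/8 s, in which the tool goes at most 0.0625 m and 0.188 rad, less where a joint would pass 70% of its speed; a pose out of reach is approached as far as the arm can. The fingers move at their own pace and stop on an object; FORCE is the grip in N (left out, the last holds). Time passes only in rows, so rows that do not move let the fingers close. It prints the time, the measured TCP pose, the force, the opening and the grip force at its end. Input that does not fit is refused with a message, and nothing moves.
- r.state(): the state, without advancing time (a new reading comes with each control period).
- r.snapshot(name): name is "scene" or "top" or "wrist"; returns a dict with "image" (480x640x3 uint8, red, green, blue), "fx", "fy", "cx", "cy" (pixels), "position" and "attitude" of the camera in the world. Camera axes: x right, y up, looking along -z (the intrinsics and any distortion apply to the point x, -y, -z); pixel columns grow to the right and rows downward; lengths in m; the calibration is good to about 2 mm. A picture is of the moment at which its call begins. There is no depth.
- r.hand_in(): hands the job in; it is judged then, once.
The state is a dict: "time": time; "qpos": joint angles; "qd": joint speeds; "joint_torque": joint torques, N m; "position": TCP position; "ee_rot": TCP orientation; "wrist_force": force on the tool from outside, world axes, zero at the start; "wrist_torque": the same for the moment, N m; "grip_width": finger opening in m; "gripper_force": force on a finger pad.
Only numpy, scipy, OpenCV 4.12 (cv2) and the standard library are available. Lean on these libraries where they do the work, as an engineer would, in place of code of your own. Each camera call takes 0.05 s, during which the arm holds its last target. There are 200 camera calls.

## Working session

There is one attempt and no reset: what is moved stays moved. The work goes in short steps, Python scripts to look and compute and a shell command to move; the robot and the scene stay as the last step left them, time stands still between calls to the robot, and variables do not carry over. Pictures are saved under pics/ and viewed, at most 12 in all, crops included, and the job is handed in when it is done.

```bash
ls; mkdir -p pics
python3 - <<'E'
from rig import r
import cv2,numpy as np
ims=[]
for n in("scene","top"):
    s=r.snapshot(n); print({k:v for k,v in s.items() if k!="image"})
    cv2.imwrite(f"pics/{n}0.png",s["image"][:,:,::-1])
print(r.state())
E
```

```text
pics
rig.py
steer.py
{'fx': 490.5530970390697, 'fy': 490.5530970390697, 'cx': 322.61068867075534, 'cy': 241.28228210160245, 'position': array([1.27056867, 0.03450327, 0.75296588]), 'attitude': array([0.27812936, 0.28963369, 0.66805516, 0.62646524])}
{'fx': 580.0029776241997, 'fy': 580.0029776241997, 'cx': 329.72809517638456, 'cy': 229.50579104152126, 'position': array([ 0.41877971, -0.01309139,  1.59951987]), 'attitude': array([-0.03685974,  0.0385593 ,  0.71020189, -0.70197423])}
{'time': 0.1, 'qpos': array([ 1.10569255e+00,  3.79361348e-01,  1.73469232e+00, -2.79458652e-05,
        1.02848802e+00, -3.33578666e-02]), 'qd': array([ 0.00030811, -0.00094128, -0.00212961, -0.00096916, -0.00144711,
       -0.00029527]), 'joint_torque': array([ 6.42471241e-04, -7.65035391e+01, -4.35294449e+01,  6.52509718e-02,
        3.97772365e-02, -4.70270265e-05]), 'position': array([0.29282482, 0.63545963, 0.23216507]), 'ee_rot': array([ 2.14193129e-01,  9.76791215e-01, -4.62807448e-04, -1.05448893e-04]), 'wrist_force': array([-0.24705686,  0.02726915, -0.02637807]), 'wrist_torque': array([0.00797582, 0.03873799, 0.00372054]), 'gripper_force': 0.0, 'grip_width': 0.09136078887153523}
```

View pics/scene0.png

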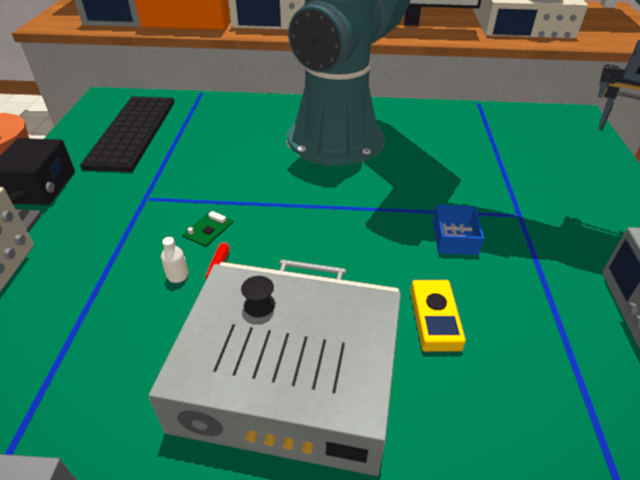

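View pics/top0.png

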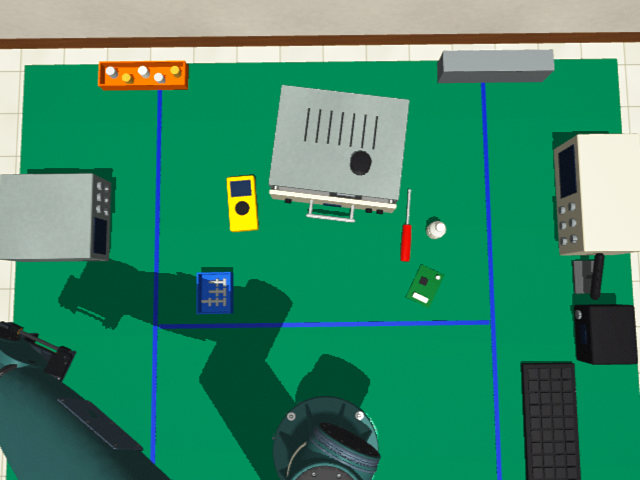

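The case is yawed about −0.1 rad, with its handle near top pixels (307–354, 217). I'll mask the case top and handle next, and check a zoomed crop.

```bash
cat > h.py <<'E'
from rig import r
import cv2,numpy as np
from scipy.spatial.transform import Rotation as R
def ray(s,px):
    px=np.atleast_2d(px).astype(float)
    d=np.c_[(px[:,0]-s["cx"])/s["fx"],-(px[:,1]-s["cy"])/s["fy"],-np.ones(len(px))]
    return R.from_quat(s["attitude"]).apply(d)
def plane(s,px,z):
    d=ray(s,px);p=s["position"];return p+d*((z-p[2])/d[:,2])[:,None]
def proj(s,P):
    c=R.from_quat(s["attitude"]).inv().apply(np.atleast_2d(P)-s["position"])
    return np.c_[s["cx"]+s["fx"]*c[:,0]/-c[:,2],s["cy"]+s["fy"]*c[:,1]/c[:,2]]
E
python3 - <<'E'
from h import *
s=r.snapshot("top");im=s["image"];hsv=cv2.cvtColor(im,cv2.COLOR_RGB2HSV)
m=((hsv[...,1]<50)&(hsv[...,2]>90)).astype(np.uint8)*255
m[:75]=0;m[:,:255]=0;m[:,425:]=0;m[230:]=0
top=cv2.morphologyEx(m,cv2.MORPH_OPEN,np.ones((7,7)))
c=max(cv2.findContours(top,0,2)[0],key=cv2.contourArea)
b=cv2.boxPoints(cv2.minAreaRect(c));print(b,plane(s,b,.115)[:,:2])
cr=cv2.resize(im[170:230,260:420],None,fx=5,fy=5,interpolation=cv2.INTER_CUBIC)
cv2.imwrite("pics/crop0.png",cr[...,::-1])
s=r.snapshot("scene")
cv2.imwrite("pics/crop1.png",cv2.resize(s["image"][250:310,210:410],None,fx=4,fy=4,interpolation=cv2.INTER_CUBIC)[...,::-1])
E
```

```text
[[267.20752 193.33594]
 [279.93628  84.43411]
 [409.2732   99.55142]
 [396.54443 208.45325]] [[ 0.67388898  0.14326956]
 [ 0.96512087  0.10953749]
 [ 0.92012094 -0.23148769]
 [ 0.63049952 -0.19093546]]
```

View pics/crop0.png

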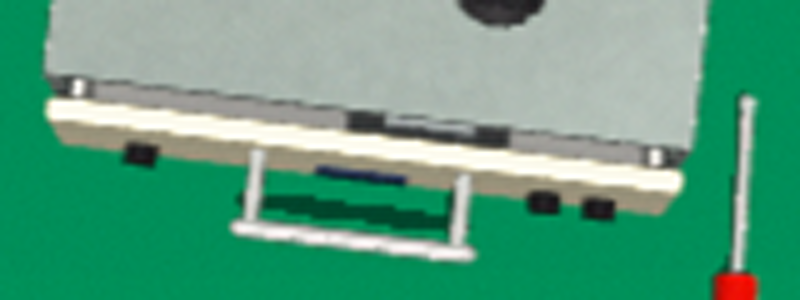

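View pics/crop1.png

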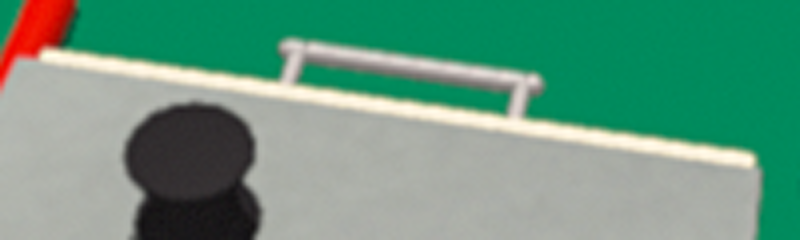

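The handle bar runs from (307,215.5) to (354,221) in the top view, and from (282.5,261.6) to (343.6,271) in the scene view. The front corners of the case top are at (269.5,184) and (398.4,200).

Run:
```python
from h import *
s=r.snapshot("top");q=r.snapshot("scene")
def yaw(a,b): return np.arctan2(-(a-b)[0],(a-b)[1])
for S,pp in((s,[[307.0,215.3],[353.7,220.8]]),(q,[[343.5,270.7],[282.3,261.5]])):
    h=plane(S,pp,.078);print(h,h.mean(0),np.linalg.norm(h[0]-h[1]),yaw(h[0],h[1]))
c=plane(s,[[269.4,184.2],[398.2,200.2]],.115);print(c,c.mean(0),np.linalg.norm(c[0]-c[1]),yaw(c[0],c[1]))
```

```text
[[ 0.6202176   0.04195587  0.078     ]
 [ 0.60414041 -0.08133318  0.078     ]] [ 0.61217901 -0.01968866  0.078     ] 0.12433288027799953 -0.12967069154092972
[[ 0.61872371  0.04089971  0.078     ]
 [ 0.60213436 -0.07845488  0.078     ]] [ 0.61042903 -0.01877758  0.078     ] 0.12050197137203639 -0.13810728861627178
[[ 0.69783274  0.13757425  0.115     ]
 [ 0.65201715 -0.19574     0.115     ]] [ 0.67492494 -0.02908288  0.115     ] 0.33644830300525824 -0.13659864125225335
```

```bash
cat > go.py <<'E'
# work out offset in tool axes: go.py x y z yaw_of_tool_y
import sys
from h import *
x,y,z,w=map(float,sys.argv[1:]);s=r.state();T=R.from_quat(s["ee_rot"]);ty=T.as_matrix()[:,1]
print("t",round(s["time"],2),"d",T.inv().apply(np.array([x,y,z])-s["position"]).round(4),"turn",round(np.arctan2(ty[1],ty[0])-w,4),"F",s["wrist_force"].round(1),"q",s["qpos"].round(2))
E
python3 steer.py '[0.04, 0, 0, 0, 0.182, 0.04, 0, 0, 0, 0.182, 0.04, 0, 0, 0, 0.182, 0.04, 0, 0, 0, 0.182, 0.04, 0, 0, 0, 0.182]' 50
python3 steer.py '[0.04, 0, 0, 0, 0.182, 0.04, 0, 0, 0, 0.182]'
python3 go.py 0.611 -0.019 0.2 -0.136
```

```text
time: 0.92
position: [0.2929, 0.6357, 0.2327]
ee_rot: [0.624, 0.781, -0.0, 0.0]
wrist_force: [0.2, -1.6, -0.2]
grip_width: 0.044
gripper_force: 0.0
time: 1.18
position: [0.293, 0.6357, 0.2327]
ee_rot: [0.755, 0.656, -0.0, 0.0]
wrist_force: [1.3, -0.6, 0.7]
grip_width: 0.0401
gripper_force: 0.0
t 1.18 d [-0.6035  0.4069  0.0327] turn -0.005 F [ 1.3 -0.6  0.7] q [1.11 0.38 1.73 0.   1.03 1.25]
```

```bash
python3 steer.py '[0.04, -0.05, 0.034, 0, 0, 0.04, -0.05, 0.034, 0, 0, 0.04, -0.05, 0.034, 0, 0, 0.04, -0.05, 0.034, 0, 0, 0.04, -0.05, 0.034, 0, 0]' >/dev/null
python3 steer.py '[0.04, -0.05, 0.034, 0, 0, 0.04, -0.05, 0.034, 0, 0, 0.04, -0.05, 0.034, 0, 0, 0.04, -0.05, 0.034, 0, 0, 0.04, -0.05, 0.034, 0, 0]' >/dev/null
python3 go.py 0.611 -0.019 0.2 -0.136
```

```text
t 2.42 d [-0.1042  0.0623  0.033 ] turn 0.0009 F [0.1 0.3 0.7] q [0.12 0.18 2.   0.   0.97 0.26]
```

```bash
python3 steer.py '[0.04, -0.05, 0.03, 0.016, 0, 0.04, -0.054, 0.03, 0.016, 0, 0.04, 0, 0, 0, 0, 0.04, 0, 0, 0, 0]' >/dev/null
python3 go.py 0.611 -0.019 0.08 -0.136
python3 - <<'E'
from h import *
s=r.snapshot("wrist");cv2.imwrite("pics/w0.png",s["image"][...,::-1]);print(s["position"],proj(s,[[.6202-.0008,.0414,.078],[.6032,-.080,.078]]))
E
```

```text
t 2.92 d [-0.0032  0.0042  0.121 ] turn 0.0004 F [0.  0.2 0.7] q [-0.06  0.28  1.94  0.    0.92  0.07]
[0.61669438 0.05596295 0.35308098] [[324.50294258 166.49406614]
 [324.25095522 309.0507028 ]]
```

View pics/w0.png

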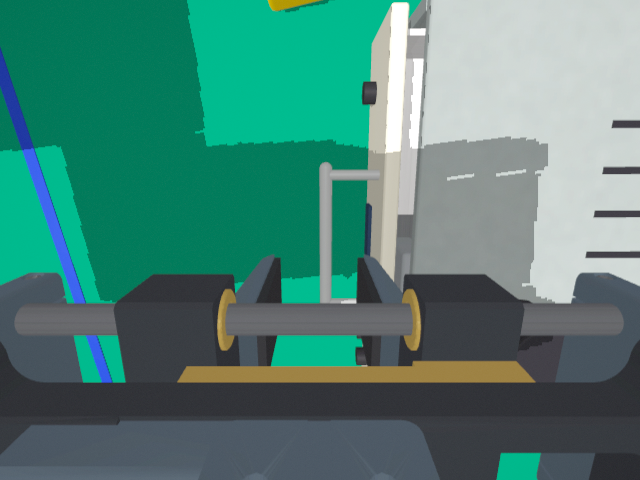

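The bar is at column 326, against a predicted 324, and the fingers straddle it. I'll go down and grip.

```bash
python3 steer.py '[0.04, -0.003, 0.005, 0.04, 0, 0.04, 0, 0, 0.04, 0, 0.04, 0, 0, 0.04, 0, 0.04, 0, 0, 0, 0]'
python3 steer.py '[0, 0, 0, 0, 0, 0, 0, 0, 0, 0, 0, 0, 0, 0, 0, 0, 0, 0, 0, 0]'
```

```text
time: 3.48
position: [0.6103, -0.0177, 0.0793]
ee_rot: [0.753, 0.658, -0.001, -0.002]
wrist_force: [-0.3, 0.6, 1.0]
grip_width: 0.0399
gripper_force: 0.0
time: 3.98
position: [0.6127, -0.019, 0.0821]
ee_rot: [0.753, 0.658, 0.0, 0.0]
wrist_force: [-2.8, 2.2, 8.8]
grip_width: 0.0088
gripper_force: 50.0
```

```bash
python3 steer.py '[0, 0, -0.025, 0, 0, 0, 0, -0.03, 0, 0, 0, 0, -0.03, 0, 0, 0, 0, -0.03, 0, 0, 0, 0, -0.03, 0, 0]'
python3 go.py 0.4427 0.0041 0.082 -0.136
```

```text
time: 4.6
position: [0.4691, 0.0, 0.0821]
ee_rot: [0.753, 0.658, 0.001, 0.001]
wrist_force: [2.7, -7.1, 9.9]
grip_width: 0.009
gripper_force: 50.0
t 4.6 d [ 0.0005 -0.0267  0.    ] turn 0.0013 F [ 2.7 -7.1  9.9] q [-0.05  0.28  2.24 -0.    0.62  0.09]
```

```bash
for i in 1; do python3 steer.py '[0, 0, -0.006, 0, 0, 0, 0, -0.006, 0, 0, 0, 0, 0, 0, 0]';done
python3 steer.py '[0, 0, -0.005, 0, 0, 0, 0, -0.004, 0, 0, 0, 0, 0, 0, 0]'
```

```text
time: 4.97
position: [0.4567, 0.0017, 0.0818]
ee_rot: [0.753, 0.658, 0.0, 0.001]
wrist_force: [-3.3, -6.4, 9.9]
grip_width: 0.0089
gripper_force: 50.0
time: 5.35
position: [0.4528, 0.0023, 0.0821]
ee_rot: [0.753, 0.658, 0.004, 0.005]
wrist_force: [32.3, -14.0, -37.5]
grip_width: 0.0092
gripper_force: 50.0
```

The stop has been reached, with the force rising. I'll relax, release and lift.

```bash
python3 steer.py '[0, 0, 0.004, 0, 0, 0, 0, 0, 0, 0]'
python3 steer.py '[0.04, 0, 0, 0, 0, 0.04, 0, 0, 0, 0, 0.04, 0, 0, -0.05, 0, 0.04, 0, 0, -0.05, 0, 0.04, 0, 0, -0.05, 0]'
python3 go.py 0.4528 0.0023 0.2 1.435
python3 - <<'E'
from h import *
for n in("top","scene"):
    s=r.snapshot(n);cv2.imwrite(f"pics/{n}2.png",s["image"][...,::-1])
E
```

```text
time: 5.6
position: [0.453, 0.0022, 0.0819]
ee_rot: [0.753, 0.658, 0.001, 0.001]
wrist_force: [1.6, -6.2, 4.6]
grip_width: 0.0088
gripper_force: 50.0
time: 6.22
position: [0.4511, 0.0028, 0.2326]
ee_rot: [0.753, 0.658, -0.0, -0.0]
wrist_force: [1.3, -0.2, 0.0]
grip_width: 0.0398
gripper_force: 0.0
t 6.22 d [-0.0003  0.0017  0.0326] turn -1.57 F [ 1.3 -0.2  0. ] q [-0.05 -0.03  2.22  0.    0.95  0.09]
```

View pics/top2.png

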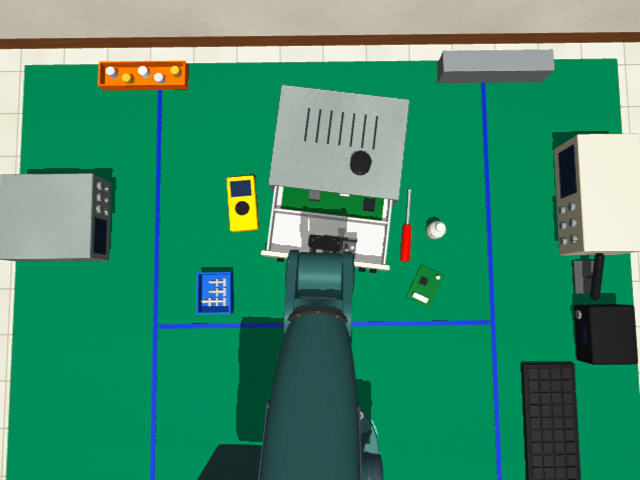

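View pics/scene2.png

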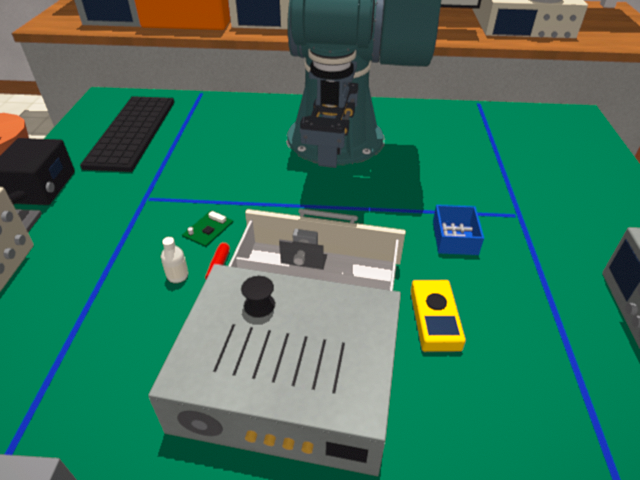

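The tray is open. The bracket is at about (303,254) in the scene view and the bolt at about (298,257). I'll turn the tool a quarter turn so the wrist camera looks from the case side, and move above the gap.

```bash
python3 steer.py '[0.06, 0, 0.045, 0, 0, 0.06, 0, 0.045, 0, 0, 0.06, 0, 0.045, 0, 0, 0.06, 0, 0, 0, 0.175, 0.06, 0, 0, 0, 0.175]' >/dev/null
python3 steer.py '[0.06, 0, 0, 0, 0.175, 0.06, 0, 0, 0, 0.175, 0.06, 0, 0, 0, 0.175, 0.06, 0, 0, 0, 0.175, 0.06, 0, 0, 0, 0.175]' >/dev/null
python3 steer.py '[0.06, 0, 0, 0, 0.175, 0.06, 0, 0, 0, 0.171, 0.06, 0, 0, 0, 0, 0.06, 0, 0, 0, 0]' >/dev/null
python3 go.py 0.59 -0.0166 0.2 -1.707
python3 - <<'E'
from h import *
s=r.snapshot("wrist");cv2.imwrite("pics/w3.png",s["image"][...,::-1]);print(s["position"],s["attitude"])
q=r.snapshot("scene")
cv2.imwrite("pics/s3.png",cv2.resize(q["image"][200:290,240:410],None,fx=4.6,fy=4.6,interpolation=cv2.INTER_CUBIC)[...,::-1])
E
```

```text
t 8.07 d [0.005  0.0006 0.0306] turn 0.0049 F [ 0.2  0.2 -1. ] q [-0.07  0.2   1.97  0.    0.97  1.64]
[ 0.65532622 -0.02382617  0.38266135] [ 0.08438779 -0.09559149  0.74574606 -0.6539142 ]
```

View pics/w3.png

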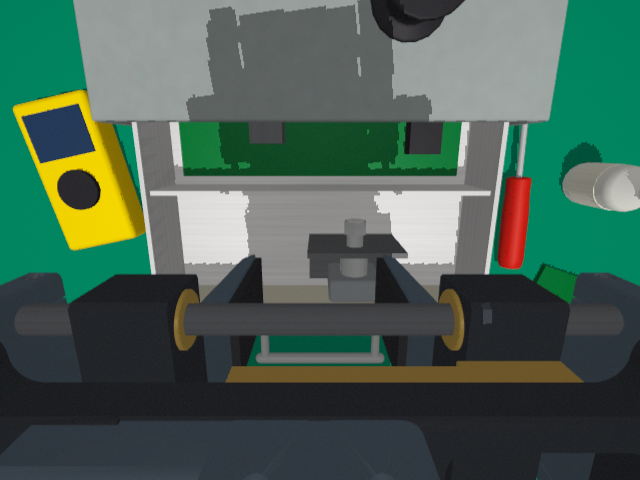

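The wrist view shows the bolt head at columns 345–366 and rows 220–246, in front of the bracket's rear top edge (row 235, from column 309 to about 400). The partition's near top edge is at row 194.

Run:
```python
from h import *
s=r.snapshot("wrist")
Rc=R.from_euler("z",-.136).inv()
o=r.state()["position"]
def p(n,px,z): a=plane(s,px,z);print(n,a.round(4),"case-axes rel TCP",Rc.apply(a-o).round(4))
p("bracket rear top L,R",[[309,235.5],[396,236]],.090)
p("head rear-top edge",[[345,220.5],[365.5,220.5]],.0745)
p("partition near top",[[355,194]],.078)
p("tray walls inner top",[[145,180],[497,180]],.084)
im=s["image"]
cv2.imwrite("pics/w4.png",cv2.resize(im[170:300,270:440],None,fx=4.6,fy=4.6,interpolation=cv2.INTER_CUBIC)[...,::-1])
```

```text
bracket rear top L,R [[ 0.5828 -0.006   0.09  ]
 [ 0.5722 -0.0819  0.09  ]] case-axes rel TCP [[-0.0037  0.009  -0.1409]
 [-0.0039 -0.0677 -0.1409]]
head rear-top edge [[ 0.5887 -0.0397  0.0745]
 [ 0.5862 -0.0584  0.0745]] case-axes rel TCP [[ 0.0066 -0.0237 -0.1564]
 [ 0.0067 -0.0425 -0.1564]]
partition near top [[ 0.6121 -0.0511  0.078 ]] case-axes rel TCP [[ 0.0314 -0.0317 -0.1529]]
tray walls inner top [[ 0.6489  0.1276  0.084 ]
 [ 0.6088 -0.1733  0.084 ]] case-axes rel TCP [[ 0.0436  0.1503 -0.1469]
 [ 0.0447 -0.1532 -0.1469]]
```

View pics/w4.png

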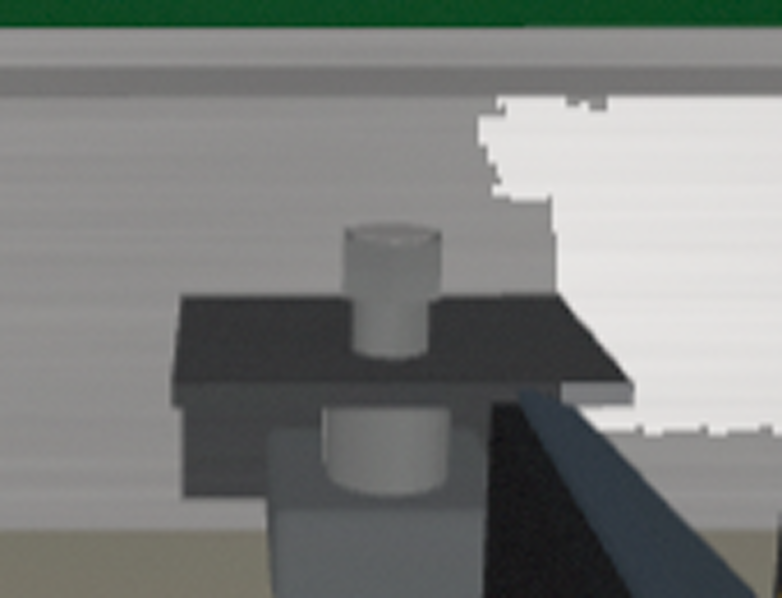

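In the zoom, the bracket's rear top edge is at row 253.3, from column 307.4 to 407.6. The head spans columns 345–365.9, its axial extent runs from about row 221.5 to 234.5, and the partition's near top edge is at row 191.

```bash
python3 - <<'E'
from h import *
s=r.snapshot("wrist")
Rc=R.from_euler("z",-.136).inv()
o=r.state()["position"];print(o)
def p(n,px,z): a=plane(s,px,z);print(n,a.round(4).tolist(),"case rel",Rc.apply(a-o).round(4)[:,:2].tolist())
p("bracket rear top L,R",[[307.4,253.3],[407.6,253.3]],.090)
p("head",[[355.5,221.7],[355.5,234.5]],.0745)
p("head mid",[[355.5,228.1]],.0745)
p("partition near top",[[355,190.9]],.078)
E
python3 go.py 0.589 -0.05 0.2 -1.707
```

```text
[ 0.58532965 -0.01540721  0.23098324]
bracket rear top L,R [[0.5668, -0.0023, 0.09], [0.5549, -0.091, 0.09]] case rel [[-0.0201, 0.0105], [-0.0199, -0.079]]
head [[0.5863, -0.0492, 0.0745], [0.5742, -0.0479, 0.0745]] case rel [[0.0055, -0.0333], [-0.0066, -0.0337]]
head mid [[0.5803, -0.0486, 0.0745]] case rel [[-0.0005, -0.0335]]
partition near top [[0.6149, -0.0514, 0.078]] case rel [[0.0342, -0.0317]]
t 8.28 d [0.0083 0.0338 0.031 ] turn 0.0025 F [-0.   0.8  0.1] q [-0.07  0.2   1.97  0.    0.97  1.64]
```

```bash
python3 steer.py '[0.06, 0.006, 0.034, 0, 0.002, 0.06, 0, 0, 0.04, 0, 0.06, 0, 0, 0.04, 0, 0.06, 0, 0, 0, 0]'
python3 go.py 0.5867 -0.0499 0.064 -1.707
```

```text
time: 8.78
position: [0.585, -0.0498, 0.1488]
ee_rot: [0.998, -0.068, -0.002, -0.0]
wrist_force: [-0.4, -0.5, 0.3]
grip_width: 0.06
gripper_force: 0.0
t 8.78 d [ 0.0021 -0.0001  0.0848] turn -0.0004 F [-0.4 -0.5  0.3] q [-0.12  0.32  2.    0.    0.83  1.58]
```

```bash
python3 steer.py '[0.06, 0.001, 0, 0.03, 0, 0.06, 0, 0, 0.03, 0, 0.06, 0, 0, 0.024, 0, 0.06, 0, 0, 0, 0]'
python3 - <<'E'
from h import *
s=r.snapshot("wrist");a=s["image"][100:340,160:560]
q=r.snapshot("scene");b=q["image"][200:290,240:390]
cv2.imwrite("pics/w5.png",np.vstack([cv2.resize(a,(500,300)),cv2.resize(b,(500,300),interpolation=cv2.INTER_CUBIC)])[...,::-1])
E
```

```text
time: 9.28
position: [0.5877, -0.05, 0.0673]
ee_rot: [0.998, -0.068, -0.001, -0.0]
wrist_force: [0.3, 0.1, -0.2]
grip_width: 0.0601
gripper_force: 0.0
```

View pics/w5.png

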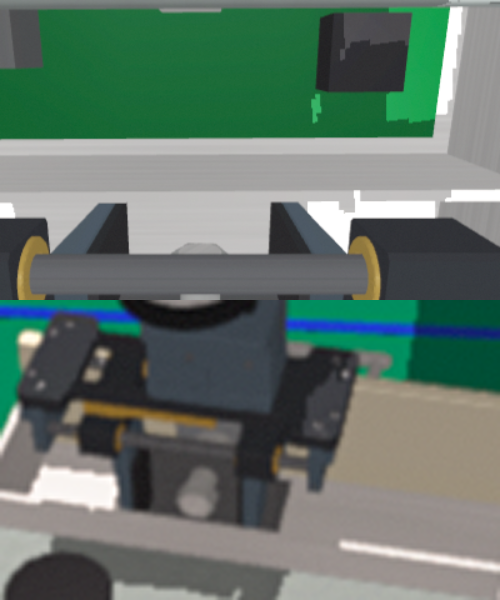

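The head sits centred between the fingers with no contact. I'll lower it 3 mm and close at 50 N.

```bash
python3 steer.py '[0.06, -0.001, 0, 0.003, 0, 0, 0, 0, 0, 0, 0, 0, 0, 0, 0, 0, 0, 0, 0, 0, 0, 0, 0, 0, 0]' 50
python3 steer.py '[0, 0, 0, 0, 0, 0, 0, 0, 0, 0, 0, 0, 0, 0, 0, 0, 0, 0, 0, 0, 0, 0, 0, 0, 0]'
python3 steer.py '[0, 0, 0, 0, 0, 0, 0, 0, 0, 0, 0, 0, 0, 0, 0, 0, 0, 0, 0, 0, 0, 0, 0, 0, 0]'
```

```text
time: 10.0
position: [0.5867, -0.0499, 0.0641]
ee_rot: [0.998, -0.069, -0.0, -0.0]
wrist_force: [0.3, -1.3, -0.4]
grip_width: 0.0229
gripper_force: 0.1
time: 10.62
position: [0.5867, -0.0502, 0.064]
ee_rot: [0.998, -0.068, -0.0, 0.0]
wrist_force: [-0.0, -5.9, -1.0]
grip_width: 0.0196
gripper_force: 50.0
time: 11.25
position: [0.5867, -0.0502, 0.064]
ee_rot: [0.998, -0.068, -0.0, 0.0]
wrist_force: [-1.0, -5.7, -0.2]
grip_width: 0.0196
gripper_force: 50.0
```

```bash
cat > d.py <<'E'
from h import *
import sys
q=r.snapshot("scene")["image"][200:290,240:390].astype(int);w=r.snapshot("wrist")["image"][280:345,290:350].astype(int)
if sys.argv[1]=="a": np.savez("/tmp/a.npz",q=q,w=w)
else:
    z=np.load("/tmp/a.npz");print(abs(q-z["q"]).max(),abs(w-z["w"]).max());print(r.state()["grip_width"],r.state()["wrist_torque"])
    cv2.imwrite("pics/fin.png",np.vstack([cv2.resize(r.snapshot("scene")["image"],(560,420)),cv2.resize(w.astype(np.uint8),(560,170))])[...,::-1])
E
python3 d.py a; python3 steer.py '[0, 0, 0, 0, 0, 0, 0, 0, 0, 0, 0, 0, 0, 0, 0, 0, 0, 0, 0, 0, 0, 0, 0, 0, 0]'>/dev/null; python3 d.py b
```

```text
9 6
0.0194607444539326 [-0.84274842  0.22225845  0.02900515]
```

View pics/fin.png

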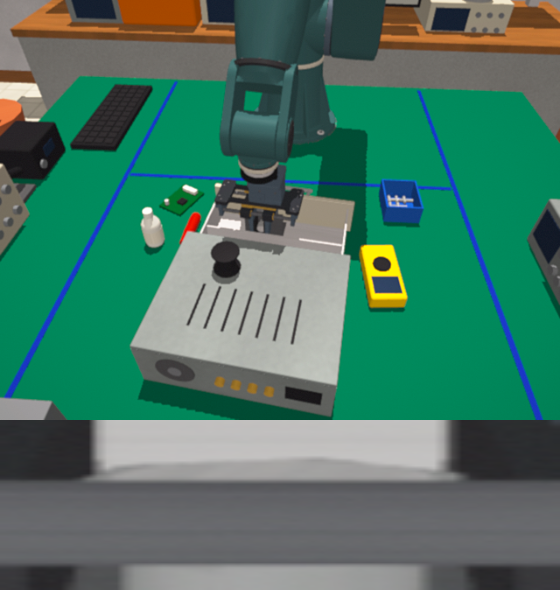

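The views are unchanged over 0.6 s, so the head is still. The tray is open and the bystanders are where they were.

```bash
python3 -c "
from rig import r
print(r.hand_in())"
```

```text
the job is handed in; nothing more can be done
None
```

I pulled the tray out to its stop and handed the job in with the bolt head gripped across its flats at 50 N, standing still; nothing else on the bench was moved.

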